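Start the snap press and count the piece

ROBOT

A 6-joint arm with a two-finger parallel gripper is mounted at the origin on the work surface. World frame = base frame: x ahead of the robot, y to its left, z up, the work surface at z = 0. Lengths are in mm, angles in rad, forces in N, time in s.
With the tool pointing down it reaches from about 275 to 825 mm from the base axis. Payload 4.9 kg.
Tool frame: the origin (TCP) lies midway between the tips of the shut fingers; the grasp point (between the pads) lies behind it (manip.grip_point_offset is the z of the grasp point in the tool frame, in mm); z points along the fingers, y is the line along which they close (so a half turn about z gives the same grasp; the last joint's range is limited). The gripper opens to 85 mm and grips with 20 to 120 N. Pads are 22 mm wide; open, the fingers measure 114 mm over their backs; the gripper's body (76 mm by 85 mm) begins 54 mm behind the grasp point. The pads swing forward as they close: fully open they stand 13 mm farther back than shut.
Start: joints at [1.141, 0.326, -0.193, 1.052, 0, 1.437], TCP at [160.322, 526.132, 231.281] pointing down, gripper open.
Joint ranges: [-2.65, 2.65], [-0.97, 1.79], [-1.3, 1.35], [-1.93, 2.1], [-1.47, 1.37], [-3.14, 3.14]. Speed limits (rad/s): [2.57, 2.57, 3.14, 3.14, 3.14, 3.14].

INTERFACE

Orientations are given as a rotation vector (axis times angle).
In Python, from station import manip gives the robot as it stands.
- The arm moves only by the tool apply_moves, never from a script. Its arguments are lists of equal length, an entry for each row: "fingers": the opening, from 0 (shut) to 1 (fully open); "translation": the shift along the tool's x, y, z in units of 0.025 m (1.0 is 0.025 m), a list of three; "yaw": the turn about the tool's z in units of pi/2 rad (1.0 is pi/2 rad). A call has 1 to 20 rows; each row shifts and turns the commanded pose from where the row before left it, along the tool's axes as they then stand; what a row does not reach is not made up. A row lasts 1/10 s, in which the tool goes at most 50 mm and 8.59 degrees, less where a joint would pass 70% of its speed; a pose out of reach is approached as far as the arm can. A call with a number of a shift or a turn outside -1 to 1 is refused whole. A call with a gripper value outside its range is refused whole. The fingers move at their own pace and stop on an object; the grip force is fixed at half the most. Time passes only in rows, so rows that do not move let the fingers close. It gives the time, the measured TCP pose, the force, the opening and the grip force at its end, in the units of the state.
- manip.state(): the state, without advancing time (a new reading comes with each control period).
- manip.capture(name): name is "scene" or "top"; returns the picture (480x640x3 uint8, red, green, blue); there is no depth.
- manip.camera_info(name): a dict with "fovy" (degrees; the focal length in pixels is half the picture's height over the tangent of half this angle, whatever the lens; pixels are square), "cx", "cy" (the principal point, pixels), "D" ([k1, k2, p1, p2, k3] as OpenCV has them; the pictures are not rectified), "rvec" (rotation vector, rad) and "tvec" (3), from world to camera coordinates, as OpenCV has them. Camera axes: x right, y down, z forward; pixel columns grow to the right and rows downward; lengths in mm; the calibration is good to about 2 mm. A picture is of the moment at which its call begins. camera_info takes no time and is no camera call.
- manip.close_job(): hands the job in; it is judged then, once.
Trained networks look in the newest picture that a camera, given by its name, has taken for a name from the list of things; names that differ only in an ending like _2 or _b are one class to them, and where a whole thing is asked for, a point or a joint stands for the part that bears it (a point fixed in the world has none). Each returns a list of dicts, best first, with "score" (0 to 1); they miss things now and then, are a little off and sometimes report something else, mostly with a low value. They report only what shows in the picture. A call takes as long as a camera call. They do not tell look-alikes from the thing itself.
- manip.find_in(camera, thing): "box" ([left, top, right, bottom] in pixels, round what is visible of it).
- manip.trace(camera, thing): "pixels" (480x640 bool, what is visible of it) and "box" ([left, top, right, bottom] in pixels, round what is visible of it).
- manip.mark_of(camera, thing): "xy" ([column, row] in pixels: a listed point, or the origin of a listed thing).
The state is a dict: "t": time; "joints": joint angles; "qd": joint speeds; "joint_efforts": joint torques, N m; "tcp_pos": TCP position; "ee_rot": TCP orientation; "contact_force": force on the tool from outside, world axes, zero at the start; "ft_torque": the same for the moment, N m; "opening": opening from 0.0 (shut) to 1.0 (fully open); "grasp_force": force on a finger pad.
Only numpy, scipy, OpenCV 4.12 (cv2) and the standard library are available. Lean on these libraries where they do the work, as an engineer would, in place of code of your own. Each camera call takes 0.05 s, during which the arm holds its last target. There are 200 camera calls.

TASK

Start the snap press for the next wallet from the grey console, pressing with the closed fingertips: first press down the raised end of the rocker until it has tipped fully over, then press the long bar key fully down, then the large round button fully down (both stay down), and last press the plunger of the loose steel tally counter fully down and let it spring back. Leave the small round button alone, do not slide or lift the counter, do not disturb the wallet, jar, cup and brush, and finish with the hand clear.

Things in the scene. Friction and masses are not known exactly. Their poses are not given: they have to be found in the camera images.
- console: grey metal control console fixed on the bench, 130 (x) x 360 (y) x 35 mm high; origin at the centre of its underside, on the bench. Four grey blocks, 76 x 76 x 12 mm, sit on its top in one row along its y axis, centres at y = -127.5, -42.5, 42.5 and 127.5 mm (any order). Block tops 47 mm above the bench; the controls are black with the console's heading
- rocker (a joint): rocker switch, a 60 (console x) x 34 (console y) mm paddle with a thin grey line across its middle and a small ridge across each end, tilting about the console's y axis; 0 = off (its +x end, away from the robot, is raised), 0.36 rad = on (+x end fully down). It is stiff by friction alone (about 2.5 N at the ridge) and stays where it is left
- rocker_raised (a point): top of the ridge at the rocker's raised +x end, 26 mm from its pivot, moving with it; about 65 mm above the bench when off; about 9 mm lower when on. Press here straight down
- bar (a joint): long bar key, 26 (console x) x 64 (console y) mm; 0 = up, 0.008 m = fully down; takes about 5 N and stays down where it is pushed
- bar_top (a point): centre of the bar key's top face, moving with it; 61 mm above the bench when up, 53 mm when down
- disc (a joint): large round button, 44 mm diameter; 0 = up, 0.008 m = fully down; takes about 5 N and stays down where it is pushed
- disc_top (a point): centre of the large round button's top face, moving with it; 61 mm above the bench when up, 53 mm when down
- small (a joint): small round button, 18 mm diameter, sprung, to be left alone; 0 = up, 0.006 m = down
- small_top (a point): centre of the small round button's top face, 59 mm above the bench
- counter: steel tally counter, a loose round drum 60 mm diameter and 38 mm high, about 0.4 kg, standing on the bench to the robot's right of the console; origin at the centre of its underside
- plunger (a joint): the counter's plunger, a 20 mm diameter steel stub upright in the middle of its top; 0 = up, 0.008 m = fully down; sprung, about 1.5 N to start and 4.6 N fully down; springs back up when let go
- plunger_top (a point): centre of the plunger's top face, moving with it; 49 mm above the bench when up, 41 mm when down
- wallet: black wallet with brass trim standing on edge, 190 (its x) x about 50 x 110 mm high, loose; origin at the centre of its underside
- jar: white glue jar, closed, 66 mm diameter, 90 mm high, loose, beyond the console; origin at the centre of its underside
- cup: dark steel cup, 68 mm diameter, 55 mm high, loose, beyond the right end of the console; origin at the centre of its underside
- brush: brush lying flat, 170 mm long along its x axis, loose, beyond the counter, to the right; origin near its middle, on the bench
There are look-alikes about, which are no part of the job. What is shaped like the counter but red is not meant.

How it is judged (in metres and radians):
On the way, in this order (a step that is already met when the one before it is completed fails the run):
1. the rocker is tipped fully over to on (value of joint rocker above 0.3 rad), for 0.1 s.
2. the long bar key is fully down (value of joint rocker above 0.3 rad and value of joint bar above 0.006 m), for 0.1 s.
3. the large round button is fully down (all of step 2 and value of joint disc above 0.006 m), for 0.1 s.
4. the counter's plunger is pressed fully down (all of step 3 and value of joint plunger above 0.006 m), for 0.05 s.
At the end, for the whole second after the job is handed in: Rocker at 0.30 rad or more, bar key and large round button at least 6 mm down, the plunger and the small button up (within 2 mm), the counter upright, at rest and within 20 mm of where it stood, the wallet, jar, cup and brush within 20 mm of where they were (all of step 3 and value of joint each of plunger, small below 0.002 m and distance of each of counter, wallet, jar, cup, brush from where it was at the start of the episode below 0.02 m and angle between counter's own z axis and vertical below 0.1 rad and linear speed of counter below 0.02 m/s); the robot touches nothing.
It fails at once if the bar, large round button or plunger is pressed before its turn ((value of joint bar above 0.003 m and value of joint rocker below 0.28 rad) or (value of joint disc above 0.003 m and value of joint bar below 0.0055 m) or (value of joint plunger above 0.004 m and value of joint disc below 0.0055 m)).
It fails at once if the small round button is pressed (3 mm) (value of joint small above 0.003 m).
It fails at once if the counter is lifted (8 mm), slid (20 mm) or tipped (height (world z) of counter above 0.008 m or distance of counter from where it was at the start of the episode above 0.02 m or angle between counter's own z axis and vertical above 0.25 rad).
It fails at once if the wallet, jar, cup or brush is moved by more than 20 mm (distance of any of wallet, jar, cup, brush from where it was at the start of the episode above 0.02 m).
It also fails if it takes over 64 s, if anything falls off the work surface, if the arm or the gripper's body presses on something with over 40 N, if the wrist force passes 120 N, or if a joint passes its speed limit or range.

## Working session

There is one attempt and no reset: what is moved stays moved. The work goes in short steps, Python scripts to look and compute and a tool call to move; the robot and the scene stay as the last step left them, time stands still between calls to the robot, and variables do not carry over. Pictures are saved under pics/ and viewed, at most 10 in all, crops included, and the job is handed in when it is done.

Besides the shell and the picture viewer there is one more tool, called after ">>>" by a JSON object that holds its "fn" and its "kwargs", one argument or row to a line. apply_moves: Moves the arm, as the interface text tells. Its arguments: {"type":"object","properties":{"fingers":{"type":"array","items":{"type":"number"}},"translation":{"type":"array","items":{"type":"array","items":{"type":"number","minimum":-1,"maximum":1}}},"yaw":{"type":"array","items":{"type":"number","minimum":-1,"maximum":1}}},"required":["fingers","translation","yaw"]}

```bash
mkdir -p pics; python3 - <<'E'
from station import manip
import cv2
for c in("scene","top"):
    im=manip.capture(c); cv2.imwrite(f"pics/{c}0.png",im[:,:,::-1]); print(c,manip.camera_info(c))
    for n in("rocker_raised","bar_top","disc_top","small_top","plunger_top","console","counter","wallet","jar","cup","brush"):
        print(n,[(d["xy"],round(d["score"],2)) for d in manip.mark_of(c,n)])
print(manip.state())
E
```

```text
scene {'fovy': 51.86737727501636, 'cx': 321.3075456205619, 'cy': 234.3252557387292, 'D': array([-0.00905064,  0.        ,  0.        ,  0.        ,  0.        ]), 'rvec': array([ 1.42206779,  2.21014967, -0.80858935]), 'tvec': array([ 204.47908729, -356.4050266 , 1643.50729389])}
rocker_raised [([325.8, 242.4], 0.7)]
bar_top [([298.4, 226.5], 0.83)]
disc_top []
small_top [([267.7, 216.1], 0.41), ([225.4, 205.9], 0.17)]
plunger_top [([268.6, 219.1], 0.71), ([218.5, 188.5], 0.63), ([185.4, 170.5], 0.54), ([209.0, 229.4], 0.43), ([254.2, 167.1], 0.41)]
console [([313.7, 245.2], 0.65)]
counter [([224.9, 201.8], 0.76), ([211.9, 238.5], 0.76), ([254.5, 181.6], 0.75), ([191.8, 187.8], 0.64)]
wallet [([493.5, 302.9], 0.71), ([232.5, 290.1], 0.51), ([325.7, 240.9], 0.48)]
jar [([335.7, 332.6], 0.9)]
cup [([235.4, 290.7], 0.72)]
brush [([173.9, 244.4], 0.65)]
top {'fovy': 56.73650467433516, 'cx': 313.91760321042966, 'cy': 241.27603313544233, 'D': array([-0.06074308,  0.        ,  0.        ,  0.        ,  0.        ]), 'rvec': array([ 2.14810887, -2.20415225,  0.13139484]), 'tvec': array([  28
[... 529 characters left out ...]
428.2, 196.6], 0.93)]
{'t': 1.2, 'joints': array([ 1.14080848e+00,  3.26205914e-01, -1.92575838e-01,  1.05200949e+00,
        2.30320192e-05,  1.43658866e+00]), 'qd': array([ 0.00060882, -0.00079577, -0.00090161,  0.00224203, -0.00052196,
        0.002436  ]), 'joint_efforts': array([-3.54298190e-04, -4.43337071e+01,  2.62756652e+01,  1.12518395e-03,
       -1.94242311e-04, -8.66926285e-06]), 'tcp_pos': array([160.31503365, 526.14501101, 231.28680242]), 'ee_rot': array([-4.62915601e-01, -3.10727911e+00, -1.77425541e-05]), 'contact_force': array([0.34423545, 0.2337646 , 1.22249604]), 'ft_torque': array([-0.04857972, -0.02301745, -0.02469379]), 'grasp_force': 0.0, 'opening': 1.000241782199738}
```

```bash
python3 - <<'E'
import cv2
a=cv2.imread("pics/top0.png")[140:340,110:510]; cv2.imwrite("pics/topc.png",cv2.resize(a,None,fx=2,fy=2,interpolation=cv2.INTER_CUBIC))
a=cv2.imread("pics/scene0.png")[140:360,150:420]; cv2.imwrite("pics/scenec.png",cv2.resize(a,None,fx=2.7,fy=2.7,interpolation=cv2.INTER_CUBIC))
E
```

```text
(no output)
```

View pics/topc.png

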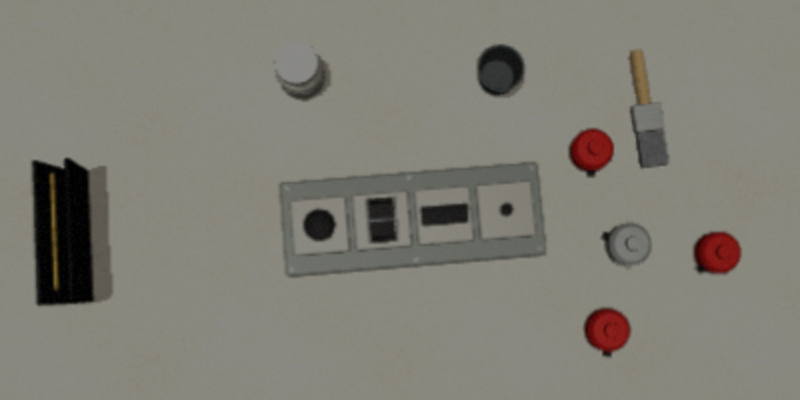

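View pics/scenec.png

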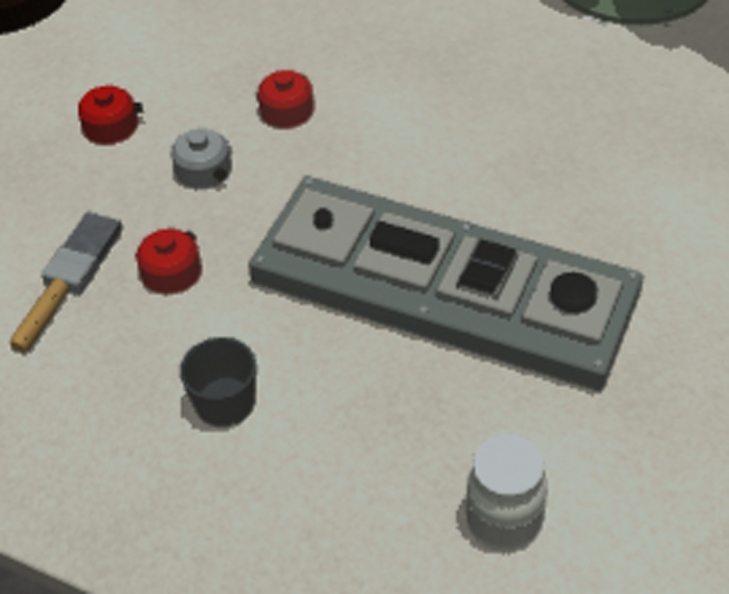

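The top view shows the row as disc (269,252), rocker (301,250; raised end up, towards +x), bar (332,247) and small (363,245). The grey counter's plunger is at (425,261). In the scene view they are at disc (362,248), rocker (330,239), bar (300,229), small (269,221) and plunger (224,191). Next I'll triangulate.

```bash
cat > h.py <<'E'
import numpy as np, cv2
from scipy.optimize import least_squares
from station import manip
C={}
for c in("scene","top"):
    i=manip.camera_info(c); f=240/np.tan(np.radians(i["fovy"])/2)
    C[c]=(np.array([[f,0,i["cx"]],[0,f,i["cy"]],[0,0,1]]),i["D"],i["rvec"],i["tvec"])
def proj(c,P): K,D,r,t=C[c]; return cv2.projectPoints(np.float64(P).reshape(-1,3),r,t,K,D)[0][:,0]
def tri(s,t,z=None):
    g=lambda p:np.r_[proj("scene",p)[0]-s,proj("top",p)[0]-t]
    r=least_squares(g,[450,0,50]); return r.x.round(1),r.fun.round(1)
def onz(c,uv,z):
    return least_squares(lambda p:proj(c,[*p,z])[0]-uv,[450,0]).x.round(1)
E
python3 - <<'E'
from h import *
I={c:cv2.imread(f"pics/{c}0.png") for c in C}
def blob(c,uv,w=20,thr=45):
    u,v=map(int,uv); g=I[c][v-w:v+w,u-w:u+w].max(2)
    n,l,s,ct=cv2.connectedComponentsWithStats((g<thr).astype(np.uint8))
    k=min(range(1,n),key=lambda k:np.linalg.norm(ct[k]-w)-s[k,4]*.02)
    return ct[k]+[u-w,v-w],s[k]
S=dict(disc=(362,248),rocker=(330,239),bar=(300,229),small=(269,221)); T=dict(disc=(269,252),rocker=(301,250),bar=(332,247),small=(363,245))
for n in S:
    a,sa=blob("scene",S[n]); b,sb=blob("top",T[n]); print(n,a.round(1),sa,b.round(1),sb,tri(a,b), onz("top",b,61),onz("scene",a,61))
print("plunger",tri((223.7,190.5),(425.5,261.5)),onz("top",(425.5,261.5),49),onz("scene",(223.7,190.5),49))
sc=np.array([(307,178),(641,274),(604,376),(252,268)])/2.7+[150,140]
tc=np.array([(545,253),(290,275),(281,183),(536,163)])/2+[110,140]
for a,b in zip(sc,tc): print("corner",tri(a,b),onz("top",b,35),onz("scene",a,35))
def model(q):
    x,y,w=q; R=lambda px,py,z:[x+np.cos(w)*px-np.sin(w)*py,y+np.sin(w)*px+np.cos(w)*py,z]
    return np.array([R(-65,-180,35),R(-65,180,35),R(65,180,35),R(65,-180,35)])
for cs in(["top"],["scene"],["top","scene"]):
    r=least_squares(lambda q:np.concatenate([(proj(c,model(q))-{"top":tc,"scene":sc}[c]).ravel() for c in cs]),[450,0,0.])
    x,y,w=r.x; print(cs,r.x.round(3),r.fun.round(1))
    for n,px,py in(("rr",25,42.5),("bar",0,-42.5),("disc",0,127.5),("small",0,-127.5)): print(n,np.round([x+np.cos(w)*px-np.sin(w)*py,y+np.sin(w)*px+np.cos(w)*py],1))
E
```

```text
disc [361.7 247.8] [ 12  13  16  15 183] [269.3 251.9] [ 13  13  15  15 166] (array([553.5, 134.9,  51.2]), array([ 0.1,  0. ,  0.1, -0. ])) [552.5 134.4] [561.3 136.8]
rocker [328. 242.] [ 10  18  17  11 120] [300.9 255.3] [ 14  21  13  10 108] (array([546.3,  45.3,  20.4]), array([ 1.9,  0.1,  1.9, -0.8])) [541.4  50. ] [579.4  53.3]
bar [299.1 229.3] [  7  13  25  15 223] [331.8 246.8] [  9  15  22  10 179] (array([563.1, -34.6,  50.1]), array([ 0.2,  0. ,  0.2, -0.1])) [562.  -33.5] [571.8 -30.7]
small [269.  220.7] [18 17  5  6 28] [362.8 244.2] [18 17  5  5 20] (array([ 568.3, -119.8,   48.9]), array([ 0.2,  0. ,  0.2, -0.1])) [ 566.9 -117.6] [ 577.8 -114.5]
plunger (array([ 516.9, -290.7,   43.5]), array([ 0.1,  0. ,  0.1, -0.1])) [ 516.5 -288.9] [ 521.5 -287.5]
corner (array([ 506.6, -173.4,   23.7]), array([-0.5, -0.1, -0.4,  0.2])) [ 506.7 -172.8] [ 515.6 -166.1]
corner (array([485.3, 180.1,  24.6]), array([-0.8, -0. , -0.8,  0.3])) [485.8 176.7] [493.2 183.8]
corner (array([613.2, 190.2,  24.3]), array([-0.5, -0. , -0.5,  0.2])) [612.3 187.4] [620.4 193. ]
corner (array([ 632.9, -166. ,   20.2]), array([-0.7, -0.1, -0.7,  0.3])) [ 631.6 -165.5] [ 642.7 -156.5]
['top'] [5.59206e+02 6.37400e+00 5.90000e-02] [ 1.6  0.6 -2.   0.8 -0.9 -0.4  1.4 -1.1]
rr [581.7  50.3]
bar [561.7 -36.1]
disc [551.7 133.7]
small [ 566.7 -120.9]
['scene'] [5.67165e+02 1.27950e+01 6.10000e-02] [-1.1 -1.1  2.   0.1  1.2  0.7 -2.2 -0.7]
rr [589.5  56.7]
bar [569.7 -29.6]
disc [559.4 140.1]
small [ 574.9 -114.5]
['top', 'scene'] [5.62297e+02 9.28800e+00 5.90000e-02] [ 0.5 -0.5 -3.1 -0.3 -2.  -1.5  0.3 -2.2 -1.3 -2.7  1.3 -1.5  0.5 -1.2
 -2.4 -2.6]
rr [584.8  53.2]
bar [564.8 -33.1]
disc [554.8 136.6]
small [ 569.8 -118. ]
```

>>> {"fn": "apply_moves", "kwargs": {
  "fingers": [0,0,0,0,0,0,0,0,0,0,0,0,0,0,0,0,0,0,0,0],
  "translation": [
    [0,0,0],
    [0,0,0],
    [-0.4,-0.4,0],
    [-0.8,-0.9,0],
    [-0.8,-0.9,0],
    [-0.8,-0.9,0],
    [-0.8,-0.9,0],
    [-0.8,-0.9,0],
    [-0.8,-0.9,0],
    [-0.8,-0.9,0],
    [-0.8,-0.9,0],
    [-0.8,-0.9,0],
    [-0.8,-0.9,0],
    [-0.8,-0.9,0],
    [-0.8,-0.9,0],
    [-0.8,-0.9,0],
    [-0.8,-0.9,0],
    [-0.8,-0.9,0],
    [-0.8,-0.9,0],
    [-0.8,-0.9,0]
  ],
  "yaw": [-0.094,-0.094,0,0,0,0,0,0,0,0,0,0,0,0,0,0,0,0,0,0]
}}

```text
t: 3.2
tcp_pos: [510.6, 131.5, 231.4]
ee_rot: [0.008, 3.142, -0.001]
contact_force: [-0.3, 0.5, 0.5]
opening: 0.003
grasp_force: 0.0
```

>>> {"fn": "apply_moves", "kwargs": {
  "fingers": [0,0,0,0,0,0,0,0],
  "translation": [
    [-0.46,-0.5,0.6],
    [-0.46,-0.5,0.6],
    [-0.46,-0.5,0.6],
    [-0.46,-0.5,0.6],
    [-0.46,-0.5,0.6],
    [-0.46,-0.5,0.6],
    [0,0,0.6],
    [0,0,0]
  ],
  "yaw": [0,0,0,0,0,0,0,0]
}}

```text
t: 4.0
tcp_pos: [577.3, 58.0, 122.9]
ee_rot: [-0.002, -3.136, -0.0]
contact_force: [-0.5, 1.4, 0.2]
opening: 0.002
grasp_force: 0.0
```

```bash
python3 - <<'E'
from h import *
s=manip.state(); print(s["tcp_pos"],s["ee_rot"],s["contact_force"])
for c in C:
    im=manip.capture(c)[:,:,::-1]; p=proj(c,s["tcp_pos"])[0]; print(c,p)
    u,v=map(int,p.round()); a=cv2.resize(im[v-40:v+40,u-50:u+50],None,fx=4,fy=4,interpolation=cv2.INTER_CUBIC); q=((p-[u-50,v-40]+.5)*4).astype(int); cv2.drawMarker(a,tuple(map(int,q)),(0,0,255),0,12,1)
    globals()[c]=a
cv2.imwrite("pics/tip.png",np.hstack([scene,top]))
E
```

```text
[577.27533782  58.03411903 122.87822855] [-1.65568872e-03 -3.13604368e+00 -2.88460838e-04] [-0.45498271  1.36694762  0.20637545]
scene [330.75561538 225.55113762]
top [297.06927812 239.57228133]
```

View pics/tip.png

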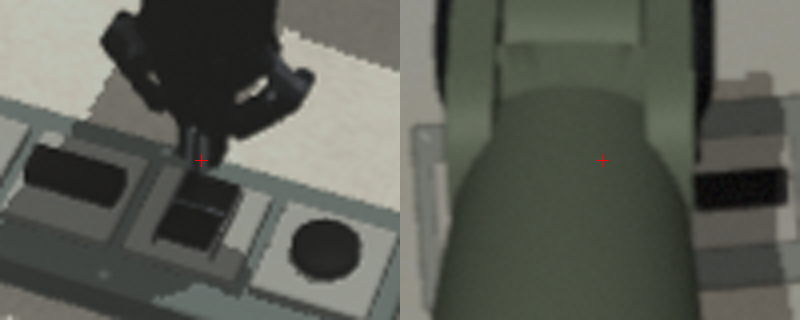

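>>> {"fn": "apply_moves", "kwargs": {
  "fingers": [0,0,0,0,0,0],
  "translation": [
    [-0.15,-0.15,0.4],
    [-0.15,-0.1,0.4],
    [0,0,0.4],
    [0,0,0.2],
    [0,0,0.1],
    [0,0,0]
  ],
  "yaw": [0,0,0,0,0,0]
}}

```text
t: 4.7
tcp_pos: [586.2, 52.3, 88.3]
ee_rot: [-0.001, -3.141, -0.0]
contact_force: [-0.2, 0.3, -0.5]
opening: -0.004
grasp_force: 0.0
```

```bash
python3 - <<'E'
from h import *
s=manip.state(); print(s["tcp_pos"],s["ee_rot"],s["contact_force"])
c="scene"
im=manip.capture(c)[:,:,::-1]; p=proj(c,s["tcp_pos"])[0]; print(c,p)
u,v=map(int,p.round()); a=cv2.resize(im[v-30:v+30,u-40:u+40],None,fx=10,fy=10,interpolation=cv2.INTER_CUBIC); a=np.clip(a.astype(float)*2.2,0,255).astype(np.uint8)
def mk(P,col):
    q=(proj(c,P)[0]-[u-40,v-30]+.5)*10; cv2.drawMarker(a,tuple(map(int,q)),col,0,14,1)
mk(s["tcp_pos"],(0,0,255)); mk([582,51,65],(0,255,0)); mk([586,53,65],(255,255,0))
cv2.imwrite("pics/tip2.png",a)
E
```

```text
[586.19301619  52.27979213  88.31669723] [-5.43908372e-04 -3.14070761e+00 -1.22539779e-04] [-0.23911292  0.33815163 -0.47298292]
scene [326.75387242 236.64587484]
```

View pics/tip2.png

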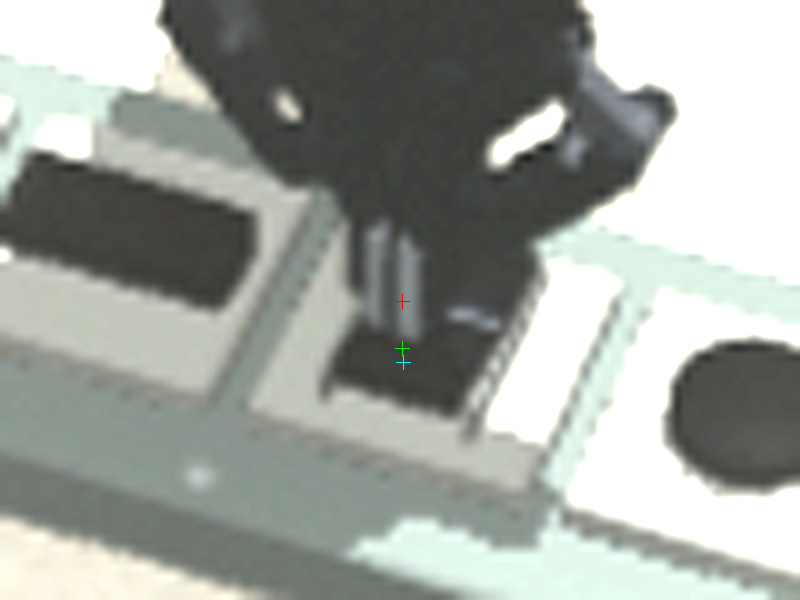

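The fingertips appear where the model predicts in the scene view, above the raised half of the rocker (ridge near (403,360) in the crop). I'll press here.

>>> {"fn": "apply_moves", "kwargs": {
  "fingers": [0,0,0,0,0,0,0,0],
  "translation": [
    [0,0,0.3],
    [0,0,0.3],
    [0,0,0.2],
    [0,0,0.12],
    [0,0,0.12],
    [0,0,0.12],
    [0,0,0.06],
    [0,0,0]
  ],
  "yaw": [0,0,0,0,0,0,0,0]
}}

```text
t: 5.55
tcp_pos: [587.2, 52.2, 58.5]
ee_rot: [0.001, 3.14, 0.0]
contact_force: [1.9, 0.5, 2.2]
opening: -0.003
grasp_force: 0.9
```

>>> {"fn": "apply_moves", "kwargs": {
  "fingers": [0,0,0],
  "translation": [
    [0,0,0.08],
    [0,0,0.04],
    [0,0,0]
  ],
  "yaw": [0,0,0]
}}

```text
t: 5.85
tcp_pos: [587.4, 52.2, 56.1]
ee_rot: [0.001, 3.14, -0.0]
contact_force: [0.7, 0.4, 6.2]
opening: -0.001
grasp_force: 3.0
```

>>> {"fn": "apply_moves", "kwargs": {
  "fingers": [0,0,0],
  "translation": [
    [0,0,0.06],
    [0,0,0],
    [0,0,0]
  ],
  "yaw": [0,0,0]
}}

```text
t: 6.15
tcp_pos: [587.5, 52.2, 55.7]
ee_rot: [0.001, 3.139, -0.0]
contact_force: [-1.3, 0.6, 14.2]
opening: 0.001
grasp_force: 7.3
```

>>> {"fn": "apply_moves", "kwargs": {
  "fingers": [0,0,0,0,0,0,0,0,0,0,0],
  "translation": [
    [0,0,-0.4],
    [0,0,-0.6],
    [0,0,-0.4],
    [0.2,-0.6,0],
    [0.24,-0.8,0],
    [0.24,-0.8,0],
    [0.2,-0.8,0],
    [0,-0.4,0],
    [0,0,0.3],
    [0,0,0.2],
    [0,0,0]
  ],
  "yaw": [0,0,0,0,0,0,0,0,0,0,0]
}}

```text
t: 7.25
tcp_pos: [563.6, -32.0, 74.9]
ee_rot: [0.0, -3.139, -0.001]
contact_force: [-0.1, 0.4, 0.3]
opening: 0.005
grasp_force: 0.0
```

```bash
python3 - <<'E'
from h import *
s=manip.state(); print(s["tcp_pos"],s["contact_force"])
c="scene"
im=manip.capture(c)[:,:,::-1]
u,v=315,236; a=cv2.resize(im[v-30:v+30,u-40:u+40],None,fx=10,fy=10,interpolation=cv2.INTER_CUBIC); a=np.clip(a.astype(float)*2.2,0,255).astype(np.uint8)
def mk(P,col):
    q=(proj(c,P)[0]-[u-40,v-30]+.5)*10; cv2.drawMarker(a,tuple(map(int,q)),col,0,14,1)
mk(s["tcp_pos"],(0,0,255)); mk([565,-33,61],(0,255,0))
cv2.imwrite("pics/tip3.png",a)
E
```

```text
[563.63129847 -32.04974434  74.91942577] [-0.14656614  0.43505626  0.3104539 ]
```

View pics/tip3.png

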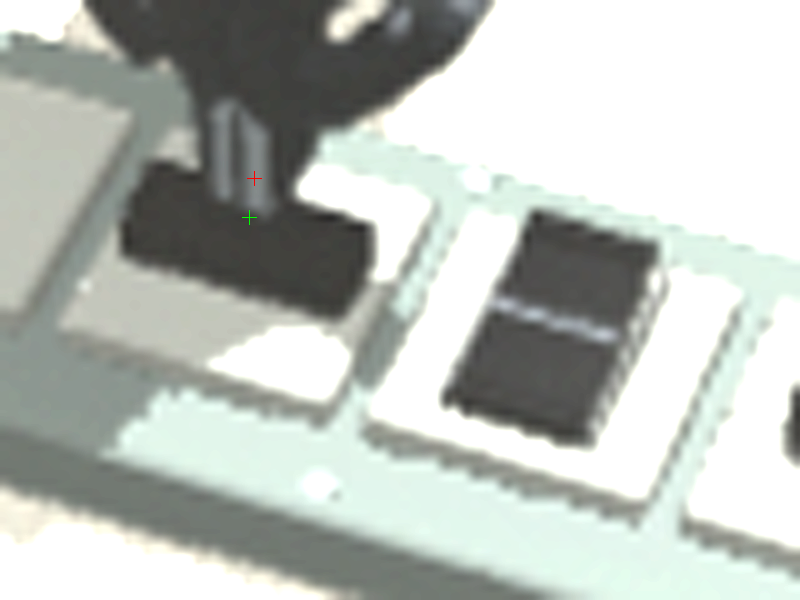

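The rocker is tipped (it now leans the other way), and the fingertips are over the middle of the bar's top near (248,218). I'll press the bar.

>>> {"fn": "apply_moves", "kwargs": {
  "fingers": [0,0,0,0,0,0,0,0],
  "translation": [
    [0,0,0.3],
    [0,0,0.2],
    [0,0,0.12],
    [0,0,0.12],
    [0,0,0.1],
    [0,0,0.06],
    [0,0,0],
    [0,0,0]
  ],
  "yaw": [0,0,0,0,0,0,0,0]
}}

```text
t: 8.1
tcp_pos: [564.9, -33.2, 53.7]
ee_rot: [0.001, 3.141, -0.001]
contact_force: [0.2, 0.1, 0.2]
opening: -0.002
grasp_force: 0.0
```

>>> {"fn": "apply_moves", "kwargs": {
  "fingers": [0,0,0],
  "translation": [
    [0,0,0.06],
    [0,0,0],
    [0,0,0]
  ],
  "yaw": [0,0,0]
}}

```text
t: 8.4
tcp_pos: [565.0, -33.2, 53.0]
ee_rot: [0.001, 3.141, -0.001]
contact_force: [-1.9, 0.8, 6.6]
opening: 0.0
grasp_force: 3.1
```

>>> {"fn": "apply_moves", "kwargs": {
  "fingers": [0,0,0],
  "translation": [
    [0,0,0.04],
    [0,0,0],
    [0,0,0]
  ],
  "yaw": [0,0,0]
}}

```text
t: 8.7
tcp_pos: [565.1, -33.2, 52.9]
ee_rot: [0.001, 3.14, -0.001]
contact_force: [-4.6, 0.1, 13.3]
opening: 0.002
grasp_force: 6.8
```

>>> {"fn": "apply_moves", "kwargs": {
  "fingers": [0,0,0,0,0,0,0,0,0,0,0,0,0,0,0],
  "translation": [
    [0,0,-0.4],
    [0,0,-0.8],
    [0,0,-0.4],
    [0.1,0.55,0],
    [0.1,0.8,0],
    [0.1,0.8,0],
    [0.1,0.8,0],
    [0,0.8,0],
    [0,0.8,0],
    [0,0.8,0],
    [0,0.8,0],
    [0,0.6,0],
    [0,0,0.4],
    [0,0,0.3],
    [0,0,0]
  ],
  "yaw": [0,0,0,0,0,0,0,0,0,0,0,0,0,0,0]
}}

```text
t: 10.2
tcp_pos: [553.1, 135.1, 71.8]
ee_rot: [-0.002, -3.138, 0.001]
contact_force: [-1.2, -1.0, -1.1]
opening: -0.001
grasp_force: 0.0
```

```bash
python3 - <<'E'
from h import *
s=manip.state(); print(s["tcp_pos"],s["contact_force"])
c="scene"
im=manip.capture(c)[:,:,::-1]
u,v=350,240; a=cv2.resize(im[v-30:v+30,u-40:u+40],None,fx=10,fy=10,interpolation=cv2.INTER_CUBIC); a=np.clip(a.astype(float)*2.2,0,255).astype(np.uint8)
def mk(P,col):
    q=(proj(c,P)[0]-[u-40,v-30]+.5)*10; cv2.drawMarker(a,tuple(map(int,q)),col,0,14,1)
mk(s["tcp_pos"],(0,0,255)); mk([555,135.5,61],(0,255,0))
cv2.imwrite("pics/tip4.png",a)
E
```

```text
[553.14768255 135.11741185  71.83489312] [-1.24082972 -0.95817391 -1.13769225]
```

View pics/tip4.png

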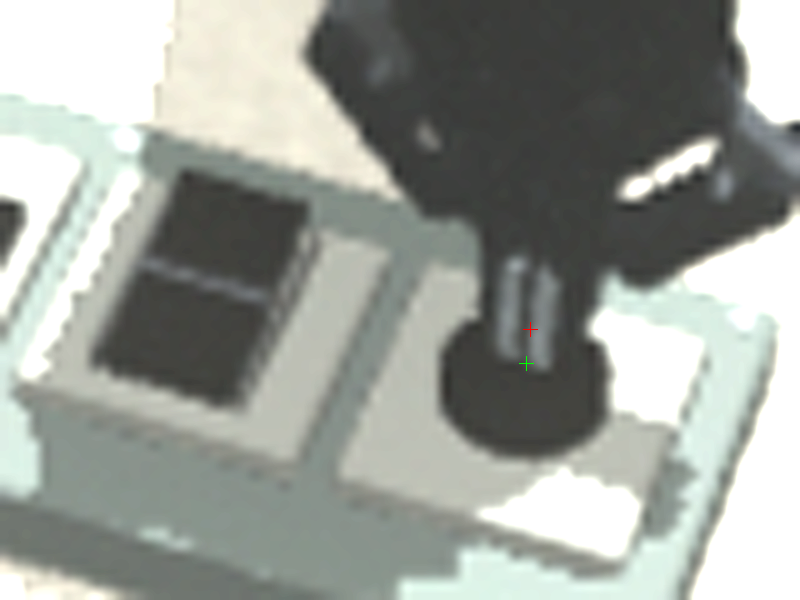

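The fingertips are over the large round button (crop centre ~(524,370)). I'll press it.

>>> {"fn": "apply_moves", "kwargs": {
  "fingers": [0,0,0,0,0,0,0,0,0],
  "translation": [
    [-0.1,0,0.2],
    [0,0,0.2],
    [0,0,0.12],
    [0,0,0.12],
    [0,0,0.1],
    [0,0,0.06],
    [0,0,0.04],
    [0,0,0],
    [0,0,0]
  ],
  "yaw": [0,0,0,0,0,0,0,0,0]
}}

```text
t: 11.15
tcp_pos: [557.3, 135.5, 53.0]
ee_rot: [0.001, 3.141, -0.001]
contact_force: [-0.3, -3.3, 4.6]
opening: 0.001
grasp_force: 2.6
```

>>> {"fn": "apply_moves", "kwargs": {
  "fingers": [0,0,0],
  "translation": [
    [0,0,0.04],
    [0,0,0],
    [0,0,0]
  ],
  "yaw": [0,0,0]
}}

```text
t: 11.45
tcp_pos: [557.4, 135.6, 52.9]
ee_rot: [0.001, 3.141, -0.001]
contact_force: [-3.4, -3.6, 11.8]
opening: -0.004
grasp_force: 6.2
```

>>> {"fn": "apply_moves", "kwargs": {
  "fingers": [0,0,0,0,0,0,0,0,0,0,0,0,0,0,0,0,0,0,0,0],
  "translation": [
    [0,0,-0.4],
    [0,0,-0.8],
    [0,0,-0.8],
    [0,-0.4,-0.4],
    [0.1,-0.9,0],
    [0.1,-0.9,0],
    [0.1,-0.9,0],
    [0.1,-0.9,0],
    [0.1,-0.9,0],
    [0.1,-0.9,0],
    [0.1,-0.9,0],
    [0.1,-0.9,0],
    [0.1,-0.9,0],
    [0.1,-0.9,0],
    [0.1,-0.9,0],
    [0.1,-0.9,0],
    [0.1,-0.9,0],
    [0.1,-0.9,0],
    [0.1,-0.9,0],
    [0.1,-0.9,0]
  ],
  "yaw": [0,0,0,0,0,0,0,0,0,0,0,0,0,0,0,0,0,0,0,0]
}}

```text
t: 13.45
tcp_pos: [516.3, -235.1, 111.4]
ee_rot: [-0.001, -3.141, -0.001]
contact_force: [0.1, -0.3, -0.0]
opening: -0.003
grasp_force: 0.0
```

>>> {"fn": "apply_moves", "kwargs": {
  "fingers": [0,0,0,0,0,0],
  "translation": [
    [0,-0.9,0.3],
    [0,-0.9,0.4],
    [0,-0.4,0.6],
    [0,0,0.4],
    [0,0,0.2],
    [0,0,0]
  ],
  "yaw": [0,0,0,0,0,0]
}}

```text
t: 14.05
tcp_pos: [516.0, -287.3, 63.0]
ee_rot: [0.001, -3.139, -0.003]
contact_force: [1.2, -0.3, 0.0]
opening: 0.003
grasp_force: 0.0
```

```bash
python3 - <<'E'
from h import *
s=manip.state(); print(s["tcp_pos"],s["ee_rot"],s["contact_force"])
c="scene"
im=manip.capture(c)[:,:,::-1]
u,v=227,195; a=cv2.resize(im[v-30:v+30,u-40:u+40],None,fx=10,fy=10,interpolation=cv2.INTER_CUBIC); a=np.clip(a.astype(float)*1.5,0,255).astype(np.uint8)
def mk(P,col):
    q=(proj(c,P)[0]-[u-40,v-30]+.5)*10; cv2.drawMarker(a,tuple(map(int,q)),col,0,14,1)
mk(s["tcp_pos"],(0,0,255)); mk([518,-289.5,49],(0,255,0))
cv2.imwrite("pics/tip5.png",a)
E
```

```text
[ 516.01448338 -287.32754832   62.97247405] [ 8.97672984e-04 -3.13936352e+00 -3.32855562e-03] [ 1.23531421 -0.27019403  0.00475575]
```

View pics/tip5.png

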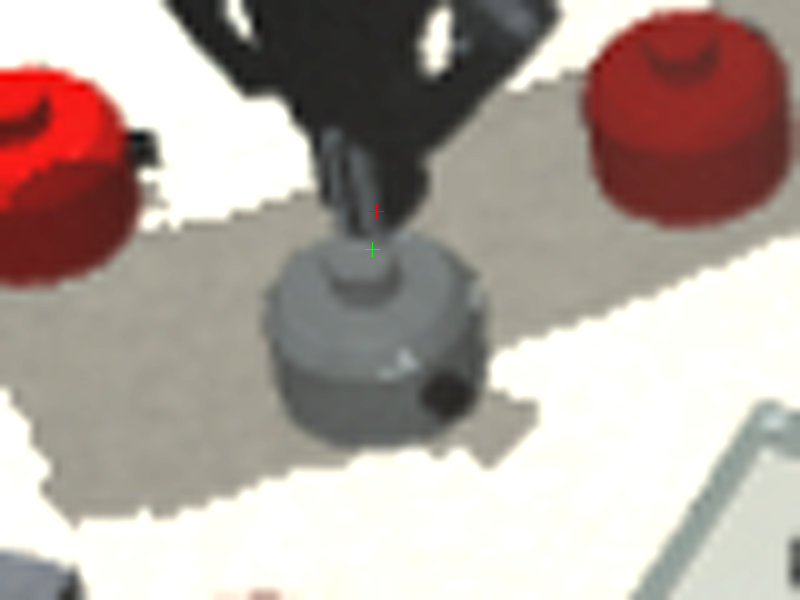

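The fingertips are just above the grey counter's plunger (crop ~(363,247)). I'll make a small correction, then press straight down.

>>> {"fn": "apply_moves", "kwargs": {
  "fingers": [0,0,0,0,0,0,0,0],
  "translation": [
    [-0.04,-0.08,0],
    [0,0,0.2],
    [0,0,0.2],
    [0,0,0.12],
    [0,0,0.12],
    [0,0,0.1],
    [0,0,0.08],
    [0,0,0]
  ],
  "yaw": [0,0,0,0,0,0,0,0]
}}

```text
t: 14.9
tcp_pos: [517.8, -290.9, 43.7]
ee_rot: [-0.001, -3.141, -0.001]
contact_force: [-0.9, 2.4, 3.3]
opening: -0.003
grasp_force: 1.7
```

>>> {"fn": "apply_moves", "kwargs": {
  "fingers": [0,0,0],
  "translation": [
    [0,0,0.06],
    [0,0,0],
    [0,0,0]
  ],
  "yaw": [0,0,0]
}}

```text
t: 15.2
tcp_pos: [517.8, -290.9, 42.3]
ee_rot: [-0.001, -3.141, -0.0]
contact_force: [-1.2, 1.1, 4.2]
opening: -0.001
grasp_force: 2.0
```

>>> {"fn": "apply_moves", "kwargs": {
  "fingers": [0,0,0,0],
  "translation": [
    [0,0,0.06],
    [0,0,0.04],
    [0,0,0],
    [0,0,0]
  ],
  "yaw": [0,0,0,0]
}}

```text
t: 15.6
tcp_pos: [517.9, -291.0, 40.9]
ee_rot: [0.001, 3.141, -0.0]
contact_force: [-4.2, 3.0, 12.2]
opening: 0.0
grasp_force: 6.4
```

>>> {"fn": "apply_moves", "kwargs": {
  "fingers": [0,0,0,0,0,0,0,0,0,0,0,0,0],
  "translation": [
    [0,0,-0.2],
    [0,0,-0.4],
    [0,0,-0.6],
    [0,0,-0.8],
    [0,0,-0.8],
    [0,0,-0.8],
    [0,0,-0.8],
    [0.8,0,-0.8],
    [0.8,0,0],
    [0.8,0,0],
    [0.8,0,0],
    [0,0,0],
    [0,0,0]
  ],
  "yaw": [0,0,0,0,0,0,0,0,0,0,0,0,0]
}}

```text
t: 16.9
tcp_pos: [438.4, -291.6, 170.2]
ee_rot: [0.002, 3.14, -0.001]
contact_force: [0.1, -0.6, 0.4]
opening: -0.001
grasp_force: 0.0
```

```bash
python3 - <<'E'
from h import *
s=manip.state(); print(s["tcp_pos"],s["contact_force"])
im=manip.capture("scene")[:,:,::-1]
cv2.imwrite("pics/end.png",cv2.resize(im[140:360,150:420],None,fx=2.7,fy=2.7,interpolation=cv2.INTER_CUBIC))
E
```

```text
[ 438.39415113 -291.56714319  170.21533521] [ 0.07106521 -0.64324194  0.37916773]
```

View pics/end.png

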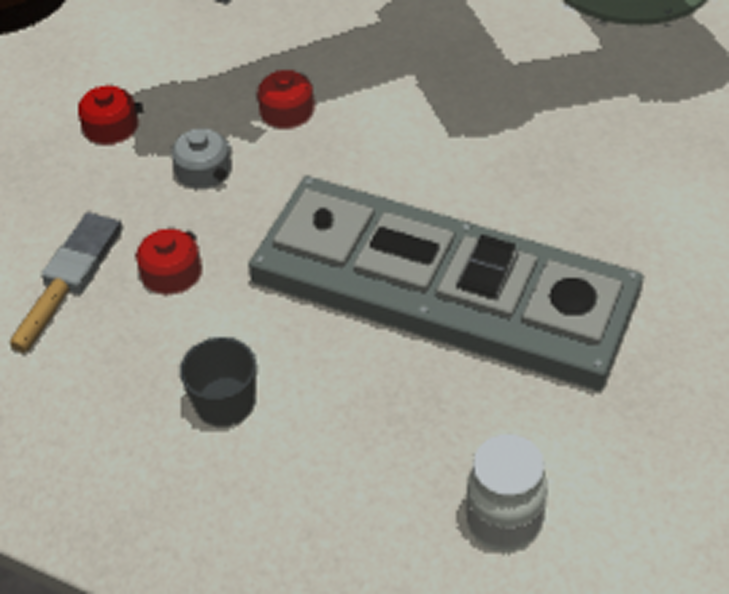

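The picture shows the rocker tipped, the bar and large button down, and the plunger up with the counter where it stood at (200,155). Nothing else has moved, and the hand is clear.

```bash
python3 -c "
from station import manip
print(manip.close_job())"
```

```text
the job is handed in; nothing more can be done
None
```

The job is handed in: the rocker was tipped on, then the bar key, the large round button and the counter's plunger were pressed fully down in that order; the plunger sprang back, the last picture shows nothing else moved and the hand clear, and no verdict came back.

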